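Counter-hold the hidden bolt head of a sagging column arm

TASK

The column arm on the front of the U-shaped bracket has sagged because its pivot nut is loose. Reach down into the gap between the bracket's two upright plates, grip the hidden hexagonal bolt head behind the front plate, turn it until the arm is level, and finish still holding the head so that it cannot turn back while a colleague tightens the nut. Move the arm by the bolt head alone, never by touching the arm or the column on it, and leave the bottle, beaker and spanner beside the bracket where they are.

Things in the scene. Friction and masses are not known exactly. Their poses are not given: they have to be found in the camera images.
- bracket: U-shaped aluminium bracket fixed to the worktop. Origin on the worktop below the bolt head's centre; x from front plate to rear plate (away from the robot, yaw up to 0.3 rad either way), y left, z up. Base plate 6 mm thick, x -60 to +70 mm, 90 mm wide. Two upright plates, 6 mm thick, 70 mm wide, tops 165 mm up. The bolt axis is parallel to x, 135 mm up
- gap (a point): middle of the gap's mouth between the two plates, level with their tops (165 mm up), axes as the bracket's. The gap is 54 mm wide in x, open at the top and at both sides (y). Behind this point lies the rear plate (x +27 to +33 mm), before it the front plate (x -33 to -27 mm)
- bolt_head: steel hexagonal bolt head in the gap: 24 mm across flats, 16 mm long in x. Origin at its centre, 30 mm below the plates' tops. Its frame turns with the bolt: x along the bolt axis; two opposite flats (13.9 mm high) face its own +y and -y, upright when the arm is level. Before it a round collar (18 mm diameter, 14 mm long) up to the front plate; behind it 24 mm free; sides and below free
- column_arm: aluminium arm (133 x 26 x 5 mm) before the front plate, keyed to the bolt, carrying a steel column (188 x 16 mm) in two black clips. Origin at the bolt head's centre, axes as the head's; arm at x -37 to -32 mm, y -18 to +115 mm (to the left); column at x -70 to -54 mm, y -22 to +167 mm. Not to be touched
- pivot (a joint): turn of bolt head, nut and arm together about the bracket's x axis, rad: 0 = arm level, negative = sagging at its free (left) end. At the start it hangs still at about -0.15 to -0.45, its weight against a soft rubber bush in the pivot; let go, it sinks back. Holding it level takes 0.04 to 0.13 N m. Stops at -0.6 and +0.4
- bottle_amber: small brown glass bottle with a black cap, 60 mm diameter, 122 mm tall, upright to the right of the bracket; origin at the centre of its underside. Not to be disturbed
- beaker: small clear beaker, 45 mm diameter, 56 mm tall, standing to the left of and behind the bracket, origin at the centre of its underside. Not to be disturbed
- spanner: steel open-ended spanner, 160 x 28 x 5 mm, lying on the worktop in front and to the right of the bracket; origin at the centre of its underside. Not to be disturbed

How it is judged:
At the end, for the whole second after the job is handed in: The fingers hold the bolt head (contact force over 4 N), the arm is level within 0.06 rad (3.4 degrees) and still (under 0.1 rad/s), nothing else touches or carries the arm or its column, and the bottle, beaker and spanner are within 20 mm of where they stood, bottle and beaker upright (contact force between the fingers and bolt_head above 4 N and value of joint pivot between -0.06 and 0.06 rad and velocity of joint pivot between -0.1 and 0.1 rad/s and contact force between column_arm and anything else below 0.5 N and distance of each of bottle_amber, beaker, spanner from where it was at the start of the episode below 0.02 m and angle between each of bottle_amber, beaker's own z axis and vertical below 0.2 rad); the arm keeps its last pose, push and grip.
It fails at once if the robot touches the arm or the column on it (over 1.5 N) (contact force between any of the fingers, the arm and column_arm above 1.5 N).
It fails at once if the bottle, the beaker or the spanner is moved by more than 20 mm (distance of any of bottle_amber, beaker, spanner from where it was at the start of the episode above 0.02 m).
It also fails if it takes over 32 s, if anything falls off the work surface, if the arm or the gripper's body presses on something with over 40 N, if the wrist force passes 120 N, or if a joint passes its speed limit or range.

ROBOT

A 7-joint arm with a two-finger parallel gripper is mounted at the origin on a cart in front of the work surface, level with it; the furniture and walls round the work are solid. World frame = base frame: x ahead of the robot, y to its left, z up, the work surface at z = 0. Lengths are in m, angles in rad, forces in N, time in s.
With the tool pointing down it reaches from about 0.425 to 0.975 m from the base axis. Payload 16.7 kg.
Tool frame: the origin (TCP) lies on the front face of the gripper's body, between the roots of the fingers; the fingertips stand 73 mm ahead of it and the grasp point (between the pads) lies 54 mm ahead of it; z points along the fingers, y is the line along which they close (so a half turn about z gives the same grasp; the last joint's range is limited). The gripper opens to 85 mm and grips with 20 to 120 N. Pads are 22 mm wide; open, the fingers measure 114 mm over their backs; the gripper's body (76 mm by 85 mm) begins 54 mm behind the grasp point. The pads swing forward as they close: fully open they stand 13 mm farther back than shut.
Start: joints at [-1.27, 0.426, 0.074, 1.606, -0.034, 1.111, -0.067], TCP at [0.293, 0.608, 0.304] pointing down, gripper open.
Joint ranges: [-2.85, 2.85], [-0.5, 2.14], [-1.23, 1.37], [0.21, 2.46], [-1.02, 4.16], [0.16, 2.05], [-2.73, 2.73]. Speed limits (rad/s): [1.89, 1.89, 2.39, 2.39, 3.01, 3.01, 3.01].

INTERFACE

Orientations are given as a unit quaternion [x, y, z, w].
In Python, from bench import bot, eyes gives the robot as it stands.
- The arm moves only by the tool apply_moves, never from a script. Its argument "plan" is text: rows parted by semicolons, each of 6 numbers parted by spaces: the shift along the tool's x, y, z in cm, then the turn, a rotation vector about the tool's x, y, z in units of 8 degrees (1.0 is 8 degrees). A call has exactly 5 rows; each row shifts and turns the commanded pose from where the row before left it, along the tool's axes as they then stand; what a row does not reach is not made up. A row lasts 1/10 s, in which the tool goes at most 50 mm and 8.59 degrees, less where a joint would pass 70% of its speed; a pose out of reach is approached as far as the arm can. A call is refused whole if a number of a shift passes 5 or a number of a turn 1, either way. A call with a gripper value outside its range is refused whole. "gripper" is the closure, from 0 (fully open) to 1 (shut), set as the call begins (left out, the last holds). The fingers move at their own pace and stop on an object; the grip force is fixed at half the most. Time passes only in rows, so rows that do not move let the fingers close, or fill a call up. It gives the time, the measured TCP pose, the force, the opening and the grip force at its end, in the units of the state.
- bot.get_state(): the state, without advancing time (a new reading comes with each control period).
- eyes.get_image(name): name is "side" or "top" or "wrist"; returns the picture (420x560x3 uint8, red, green, blue); there is no depth.
- eyes.calibration(name): a dict with "fx", "fy", "cx", "cy" (pixels), "R" (3x3) and "t" (3): a world point X has camera coordinates R X + t; the wrist camera has in their place "mount" (4x4, takes a point from camera to tool coordinates, whose origin is the TCP and whose axes are the flange's). Camera axes: x right, y down, z forward; pixel columns grow to the right and rows downward; lengths in m; the calibration is good to about 2 mm. A picture is of the moment at which its call begins: read the wrist's pose just before it. calibration takes no time and is no camera call.
- bot.sign_off(): hands the job in; it is judged then, once.
The state is a dict: "clock": time; "joint_positions": joint angles; "qvel": joint speeds; "joint_torque": joint torques, N m; "tool_pos": TCP position; "tool_rot": TCP orientation; "wrist_force": force on the tool from outside, world axes, zero at the start; "torque": the same for the moment, N m; "finger_gap": finger opening in m; "gripper_force": force on a finger pad.
Only numpy, scipy, OpenCV 4.12 (cv2) and the standard library are available. Lean on these libraries where they do the work, as an engineer would, in place of code of your own. Each camera call takes 0.05 s, during which the arm holds its last target. There are 200 camera calls.

## Working session

There is one attempt and no reset: what is moved stays moved. The work goes in short steps, Python scripts to look and compute and a tool call to move; the robot and the scene stay as the last step left them, time stands still between calls to the robot, and variables do not carry over. Pictures are saved under pics/ and viewed, at most 10 in all, crops included, and the job is handed in when it is done.

Besides the shell and the picture viewer there is one more tool, called after ">>>" by a JSON object that holds its "fn" and its "kwargs". apply_moves: Moves the arm, as the interface text tells. Its arguments: {"type":"object","properties":{"plan":{"type":"string"},"gripper":{"type":"number"}},"required":["plan"]}

```bash
mkdir -p pics
python3 - <<'E'
from bench import bot,eyes
import cv2,numpy as np
s=bot.get_state();print(s)
for n in ("side","top"):
    im=eyes.get_image(n);cv2.imwrite(f"pics/{n}0.png",im[:,:,::-1]);c=eyes.calibration(n);print(n,c)
print(eyes.calibration("wrist"))
E
```

```text
{'clock': 0.0, 'joint_positions': array([-1.27048925,  0.42673637,  0.07384626,  1.60662781, -0.03407342,
        1.11076839, -0.06711968]), 'qvel': array([-6.24840479e-04,  1.00590556e-03, -9.27847717e-04,  9.14817030e-04,
       -3.05000616e-04, -7.04699283e-05, -1.27293647e-03]), 'joint_torque': array([-1.00713437e-04, -9.49861479e+01,  3.76067922e+00, -4.63518977e+01,
        1.91970938e-02,  1.00757662e-02,  8.53064648e-06]), 'tool_pos': array([0.29337074, 0.60756247, 0.3031983 ]), 'tool_rot': array([ 2.23029809e-01,  9.74811415e-01, -6.34824231e-04, -8.50579504e-05]), 'wrist_force': array([0.30710498, 0.12586855, 0.08241482]), 'torque': array([ 0.04473476, -0.0186416 ,  0.01162596]), 'gripper_force': 0.0, 'finger_gap': 0.08539695771467398}
side {'fx': 383.7646103338097, 'fy': 383.7646103338097, 'cx': 274.3620897254598, 'cy': 210.9583318386975, 'R': array([[ 0.98519303, -0.17139612, -0.0042511 ],
       [-0.07638771, -0.41661211, -0.90586935],
       [ 0.15349143,  0.89278089, -0.4235359 ]]), 't': array([-0.46125336,  0.10812699,  0.87160507])}
top {'fx': 426.0995423611552, 'fy': 426.0995423611552, 'cx': 276.7651830911878, 'cy': 212.146294968363, 'R': array([[-0.01170727, -0.99963057,  0.02452871],
       [-0.99074616,  0.00827896, -0.13547511],
       [ 0.13522199, -0.02588777, -0.99047708]]), 't': array([-0.06060442,  0.49677356,  1.00562132])}
{'fx': 341.25068796316253, 'fy': 341.25068796316253, 'cx': 279.36441338869963, 'cy': 209.03107416006645, 'mount': array([[-3.39098588e-04, -9.46692809e-01, -3.22137563e-01,
         8.40623715e-02],
       [ 9.99999455e-01, -2.93831513e-06, -1.04401585e-03,
        -4.96094281e-06],
       [ 9.87415755e-04, -3.22137741e-01,  9.46692295e-01,
        -7.05016210e-02],
       [ 0.00000000e+00,  0.00000000e+00,  0.00000000e+00,
         1.00000000e+00]])}
```

View pics/side0.png

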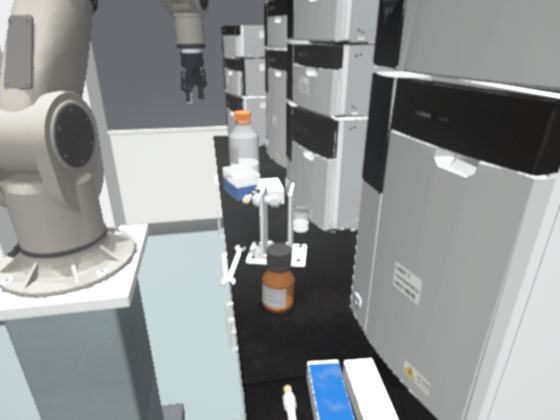

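View pics/top0.png

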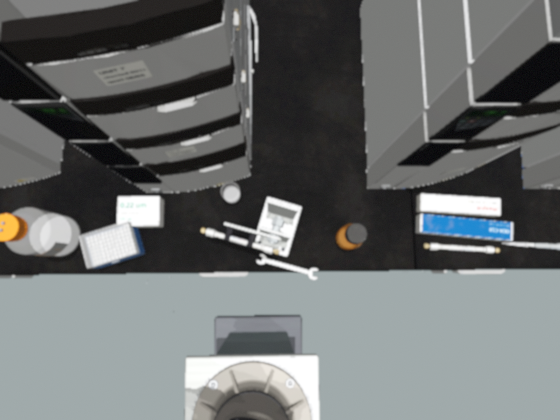

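The top view shows the bracket near (275,225), with the column to its left, the bottle at (350,237), the beaker at (231,193) and the spanner at (288,266). I'll enlarge both views around the bracket.

Run:
```python
import cv2,numpy as np
a=cv2.imread("pics/top0.png")[185:285,190:310]
b=cv2.imread("pics/side0.png")[165:285,215:315]
a=cv2.resize(a,None,fx=6,fy=6,interpolation=cv2.INTER_CUBIC)
b=cv2.resize(b,None,fx=5,fy=5,interpolation=cv2.INTER_CUBIC)
cv2.imwrite("pics/a.png",a);cv2.imwrite("pics/b.png",b)
```

```text
(no output)
```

View pics/a.png

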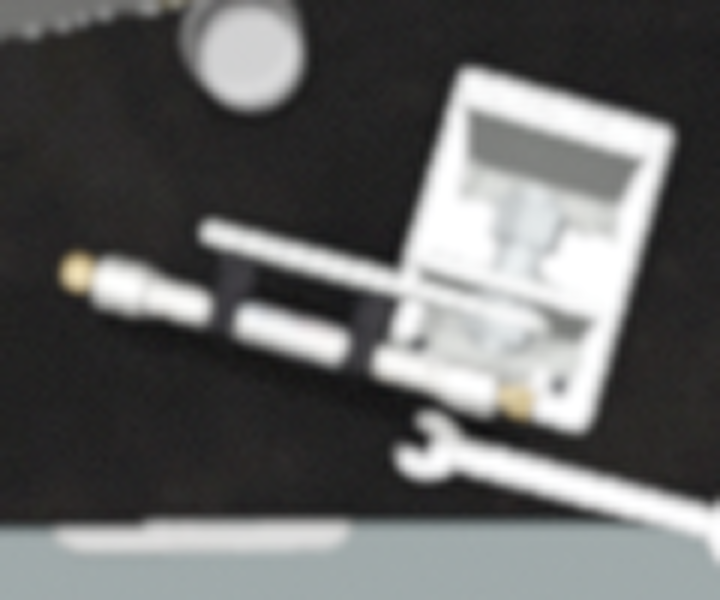

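View pics/b.png

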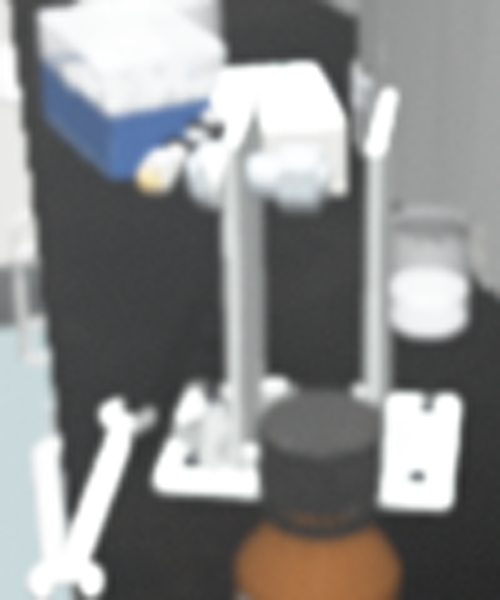

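```bash
cat > h.py <<'E'
import numpy as np,json
from bench import bot,eyes
from scipy.spatial.transform import Rotation as Ro
C={n:eyes.calibration(n) for n in("side","top")}
def proj(n,X):
    c=C[n];p=np.atleast_2d(X)@np.array(c["R"]).T+c["t"]
    return np.c_[c["fx"]*p[:,0]/p[:,2]+c["cx"],c["fy"]*p[:,1]/p[:,2]+c["cy"]]
def W(q,P):
    P=np.atleast_2d(P);c,s=np.cos(q[2]),np.sin(q[2])
    return np.c_[q[0]+c*P[:,0]-s*P[:,1],q[1]+s*P[:,0]+c*P[:,1],P[:,2]]
def inter(n,uv,z):
    c=C[n];R=np.array(c["R"]);o=-R.T@c["t"]
    d=R.T@np.array([(uv[0]-c["cx"])/c["fx"],(uv[1]-c["cy"])/c["fy"],1]);return o+d*(z-o[2])/d[2]
E
python3 - <<'E'
from h import *
from scipy.optimize import least_squares
A=lambda u,v:(190+u/6-.4,185+v/6-.4)
B=lambda u,v:(215+u/5-.4,165+v/5-.4)
obs=[("top",A(585,432),(-.06,-.045,.006)),
("side",B(155,488),(-.06,-.045,.003)),("side",B(455,508),(.07,-.045,.003)),("side",B(462,397),(.07,.045,.006)),
("side",B(375,155),(.03,-.035,.165)),("side",B(393,90),(.03,.035,.165)),
("top",A(530,212),(0,0,.147))]
def f(q,full=0):return np.concatenate([proj(n,W(q,p))[0]-uv for n,uv,p in obs])
r=least_squares(f,[.6,0,-.2],loss="soft_l1");q=r.x;print(q);print(f(q).reshape(-1,2).round(1))
for nm,P in dict(rbR=(.07,-.045,.006),rbL=(.07,.045,.006),rpR=(.033,-.035,.165),rpL=(.033,.035,.165),fpR=(-.033,-.035,.165),fpL=(-.033,.035,.165)).items():
    print(nm,(((proj("top",W(q,P))[0]+.4)-[190,185])*6).round())
print("bottle",inter("top",(355,233),.122),"beaker",inter("top",(231,193),.05))
L=[inter("top",A(75,272),.09),inter("top",A(517,402),.13)];print(L)
np.save("q.npy",q)
E
```

```text
[ 0.4616436  -0.06560841 -0.3067853 ]
[[-0.1 -0.8]
 [ 1.3 -0.1]
 [ 0.1  0. ]
 [ 1.1  0.4]
 [-0.9 -0.9]
 [-1.3 -0.1]
 [ 0.3  0.9]]
rbR [673. 129.]
rbL [468.  67.]
rpR [654. 153.]
rpL [466.  95.]
fpR [601. 330.]
fpL [411. 272.]
bottle [ 0.435828   -0.23720226  0.122     ] beaker [0.54158162 0.04472895 0.05      ]
[array([0.4489465 , 0.10713254, 0.09      ]), array([ 0.3960379 , -0.05989039,  0.13      ])]
```

Bracket fit: origin at about (0.462, -0.066), yaw -0.307, residuals around 1 px. I'll go to a hover above the gap.

>>> {"fn": "apply_moves", "kwargs": {"plan": "0 0 0 0 0 -1; -3 -3.8 0 0 0 0; -3 -3.8 0 0 0 0; -3 -3.8 0 0 0 0; -3 -3.8 0 0 0 0", "gripper": 0}}

```text
clock: 0.6
tool_pos: [0.3617, 0.4244, 0.3036]
tool_rot: [0.154, 0.988, -0.0, -0.0]
wrist_force: [1.4, 0.6, 0.6]
finger_gap: 0.0854
gripper_force: 0.0
```

>>> {"fn": "apply_moves", "kwargs": {"plan": "-3 -3.8 0 0 0 0; -3 -3.8 0 0 0 0; -3 -3.8 0 0 0 0; -3 -3.8 0 0 0 0; -3 -3.8 0 0 0 0"}}

```text
clock: 1.1
tool_pos: [0.4464, 0.1977, 0.3039]
tool_rot: [0.154, 0.988, 0.0, -0.0]
wrist_force: [1.0, 0.1, -0.2]
finger_gap: 0.0858
gripper_force: 0.0
```

```bash
cat >> h.py <<'E'
def delta(P,yaw=None):
    s=bot.get_state();R=Ro.from_quat(s["tool_rot"]);q=np.load("q.npy")
    y=q[2] if yaw is None else yaw
    D=np.array([[-np.cos(y),-np.sin(y),0],[-np.sin(y),np.cos(y),0],[0,0,-1]]).T
    D=np.column_stack([[-np.cos(y),-np.sin(y),0],[-np.sin(y),np.cos(y),0],[0,0,-1]])
    print("t",s["clock"],"pos",s["tool_pos"].round(4),"shift cm",(R.inv().apply(np.array(P)-s["tool_pos"])*100).round(2),
     "turn u",((R.inv()*Ro.from_matrix(D)).as_rotvec(degrees=True)/8).round(3),"F",np.round(s["wrist_force"],1),"gap",round(s["finger_gap"],4),round(s["gripper_force"],1))
E
python3 - <<'E'
from h import *
q=np.load("q.npy");delta([q[0],q[1],.3])
E
```

```text
t 1.1 pos [0.4464 0.1977 0.3039] shift cm [ -9.49 -24.61   0.39] turn u [ 0.001 -0.001 -0.024] F [ 1.   0.1 -0.2] gap 0.0858 0.0
```

>>> {"fn": "apply_moves", "kwargs": {"plan": "-1.7 -4.5 0 0 0 0; -1.7 -4.5 0 0 0 0; -1.7 -4.5 0 0 0 0; -1.7 -4.5 0 0 0 0; -1.7 -4.5 0 0 0 0"}}

```text
clock: 1.6
tool_pos: [0.458, -0.0424, 0.304]
tool_rot: [0.154, 0.988, 0.0, 0.0]
wrist_force: [1.2, -0.1, -0.7]
finger_gap: 0.0854
gripper_force: 0.0
```

>>> {"fn": "apply_moves", "kwargs": {"plan": "-1 -2 0 0 0 0; 0 0 0 0 0 0; 0 0 0 0 0 0; 0 0 0 0 0 0; 0 0 0 0 0 0"}}

```text
clock: 2.1
tool_pos: [0.4618, -0.0616, 0.3038]
tool_rot: [0.154, 0.988, 0.0, -0.0]
wrist_force: [-0.0, 0.5, -0.1]
finger_gap: 0.0853
gripper_force: 0.0
```

Run:
```python
from h import *
import cv2
q=np.load("q.npy");delta([q[0],q[1],.3])
s=bot.get_state();np.savez("w1",p=s["tool_pos"],r=s["tool_rot"])
im=eyes.get_image("wrist")[:,:,::-1]
cv2.imwrite("pics/w1.png",cv2.resize(im,(800,600),interpolation=cv2.INTER_CUBIC))
```

```text
t 2.1 pos [ 0.4618 -0.0616  0.3038] shift cm [-0.11 -0.39  0.38] turn u [-0.    -0.002 -0.013] F [-0.   0.5 -0.1] gap 0.0853 0.0
```

View pics/w1.png

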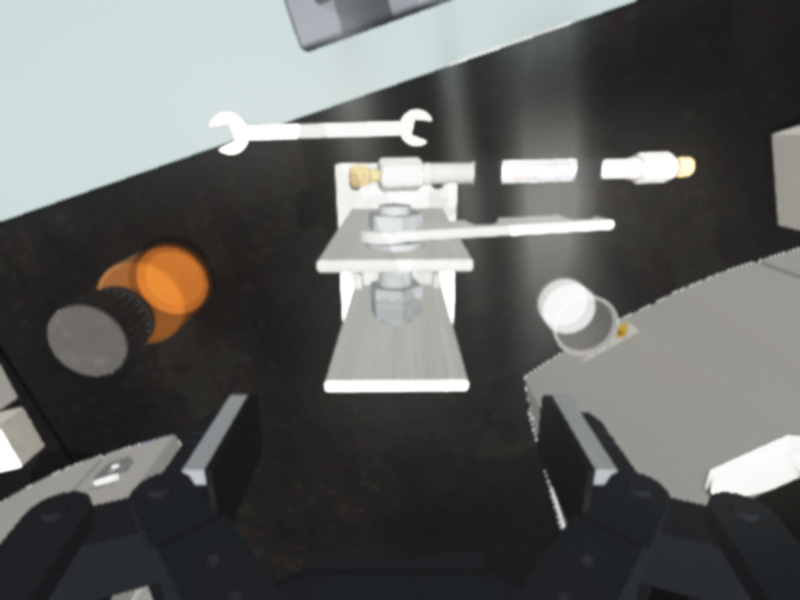

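The wrist view shows the gap: front plate top edge at y≈268 (x 317–473), rear plate top at y≈386 (x 325–468), head at (397,297). The column runs from (350,178) to (695,167). I'll refit the pose together with the sag angle.

Run:
```python
from h import *
from scipy.optimize import least_squares
w=np.load("w1.npz");c=eyes.calibration("wrist");M=np.array(c["mount"]);R=Ro.from_quat(w["r"]).as_matrix()
def pw(X):
    t=(X-w["p"])@R; p=(t-M[:3,3])@M[:3,:3]
    return np.c_[c["fx"]*p[:,0]/p[:,2]+c["cx"],c["fy"]*p[:,1]/p[:,2]+c["cy"]]
S=lambda u,v:np.array([u*.7-.15,v*.7-.15])
fix=[(S(325,391),(.033,-.035,.165)),(S(468,391),(.033,.035,.165)),(S(317,271),(-.027,-.035,.165)),(S(473,270),(-.027,.035,.165))]
rot=[(S(350,178),(-.062,-.022,0)),(S(696,167),(-.062,.167,0)),(S(614,229),(-.032,.115,.013))]
def h(P,a):
    x,y,z=P;return (x,y*np.cos(a)-z*np.sin(a),.135+y*np.sin(a)+z*np.cos(a))
f=lambda v:np.concatenate([pw(W(v,p))[0]-uv for uv,p in fix]+[pw(W(v,h(p,v[3])))[0]-uv for uv,p in rot])
r=least_squares(f,[.46,-.066,-.307,-.3],loss="soft_l1");print(r.x,f(r.x).reshape(-1,2).round(1))
np.save("q.npy",r.x[:3]);print("head",S(*((pw(W(r.x,(0,0,.147)))[0]/.7/.7))))
q=r.x;delta([q[0],q[1],.3])
```

```text
[ 0.46133947 -0.06316937 -0.28329646 -0.20611698] [[ 0.5 -0.5]
 [ 1.6 -2.7]
 [-0.9 -0.1]
 [ 0.1 -2.1]
 [-2.1  4.2]
 [-0.9  0.7]
 [ 2.2  3. ]]
head [395.89447189 311.45231403]
t 2.15 pos [ 0.4619 -0.0617  0.3039] shift cm [ 0.01 -0.15  0.39] turn u [-0.    -0.001 -0.182] F [ 0.7 -0.3  1.4] gap 0.0856 0.0
```

>>> {"fn": "apply_moves", "kwargs": {"plan": "0 0 0 0.75 0 0; 0 0 0 0.75 0 0; 0 0 0 0 0 0; 0 0 0 0 0 0; 0 0 0 0 0 0"}}

```text
clock: 2.65
tool_pos: [0.4617, -0.0629, 0.3039]
tool_rot: [0.154, 0.983, -0.102, -0.016]
wrist_force: [0.3, 0.1, -0.4]
finger_gap: 0.0855
gripper_force: 0.0
```

Run:
```python
from h import *
q=np.load("q.npy");q[:3]=[.4620,-.0640,-.305];np.save("q.npy",q)
a=-.21
for d in(.130,.053): delta(W(q,(.001,-d*np.sin(a),.135+d*np.cos(a)))[0])
```

```text
t 2.65 pos [ 0.4617 -0.0629  0.3039] shift cm [-0.15  3.42  3.55] turn u [-1.482 -0.006 -0.042] F [ 0.3  0.1 -0.4] gap 0.0855 0.0
t 2.65 pos [ 0.4617 -0.0629  0.3039] shift cm [-0.16  3.39 11.25] turn u [-1.482 -0.006 -0.042] F [ 0.3  0.1 -0.4] gap 0.0855 0.0
```

>>> {"fn": "apply_moves", "kwargs": {"plan": "-0.1 1.7 0 0 0 0; 0 1.7 0 0 0 0; 0 0 2 0 0 0; 0 0 1.5 0 0 0; 0 0 0 0 0 0"}}

```text
clock: 3.15
tool_pos: [0.4701, -0.0376, 0.261]
tool_rot: [0.153, 0.983, -0.104, -0.017]
wrist_force: [0.1, 0.7, -1.0]
finger_gap: 0.0854
gripper_force: 0.0
```

Run:
```python
from h import *
import cv2
q=np.load("q.npy");a=-.21;d=.053
delta(W(q,(.001,-d*np.sin(a),.135+d*np.cos(a)))[0])
im=eyes.get_image("wrist")[:,:,::-1]
cv2.imwrite("pics/w2.png",cv2.resize(im,(800,600),interpolation=cv2.INTER_CUBIC))
```

```text
t 3.15 pos [ 0.4701 -0.0376  0.261 ] shift cm [-0.15 -0.07  7.6 ] turn u [-1.508 -0.022 -0.034] F [ 0.1  0.7 -1. ] gap 0.0854 0.0
```

View pics/w2.png

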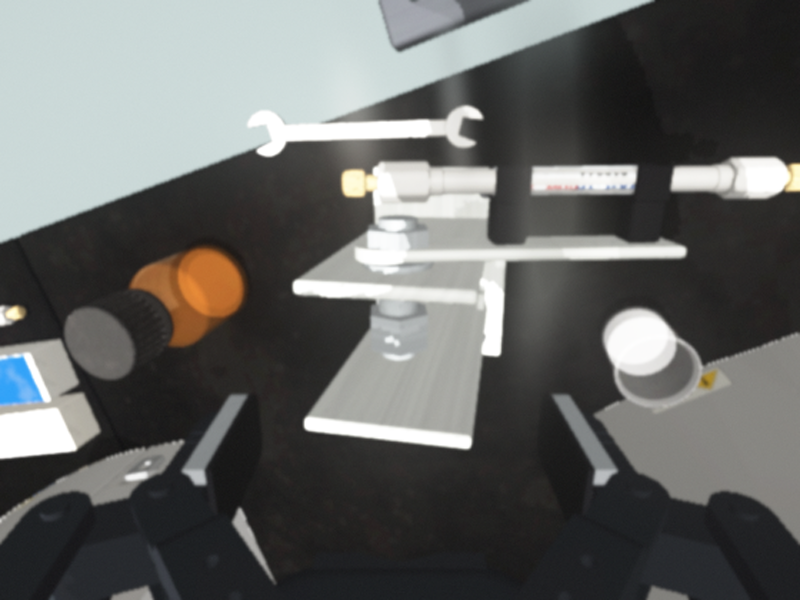

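The tilted view shows the arm parallel to the image rows (y≈250), so the sag is about -0.21. The head at (398,332) is centred between the fingers. I'll descend.

>>> {"fn": "apply_moves", "kwargs": {"plan": "-0.1 0 2 0 0 0; 0 0 2 0 0 0; 0 0 2 0 0 0; 0 0 1.5 0 0 0; 0 0 0 0 0 0"}}

```text
clock: 3.7
tool_pos: [0.4667, -0.0532, 0.1886]
tool_rot: [0.154, 0.983, -0.104, -0.017]
wrist_force: [0.2, 0.3, -0.0]
finger_gap: 0.0853
gripper_force: 0.0
```

Run:
```python
from h import *
q=np.load("q.npy");a=-.21;d=.053
delta(W(q,(.001,-d*np.sin(a),.135+d*np.cos(a)))[0])
```

```text
t 3.7 pos [ 0.4667 -0.0532  0.1886] shift cm [ 0.02 -0.03  0.19] turn u [-1.506 -0.015 -0.039] F [ 0.2  0.3 -0. ] gap 0.0853 0.0
```

>>> {"fn": "apply_moves", "kwargs": {"plan": "0 0 0.2 0 0 0; 0 0 0 0 0 0; 0 0 0 0 0 0; 0 0 0 0 0 0; 0 0 0 0 0 0", "gripper": 1}}

```text
clock: 4.2
tool_pos: [0.4671, -0.0535, 0.1879]
tool_rot: [0.154, 0.983, -0.103, -0.016]
wrist_force: [-2.8, 1.4, 8.7]
finger_gap: 0.0231
gripper_force: 58.2
```

>>> {"fn": "apply_moves", "kwargs": {"plan": "0 0 0 0 0 0; 0 0 0 0 0 0; 0 0 0 0 0 0; 0 0 0 0 0 0; 0 0 0 0 0 0"}}

```text
clock: 4.7
tool_pos: [0.4671, -0.0535, 0.1879]
tool_rot: [0.154, 0.983, -0.103, -0.016]
wrist_force: [-2.3, 1.0, 11.3]
finger_gap: 0.0226
gripper_force: 58.2
```

Gripped: gap 22.6 mm, 58 N. Now turning about the bolt axis.

>>> {"fn": "apply_moves", "kwargs": {"plan": "0 -0.19 0 -0.25 0 0; 0 -0.19 0 -0.25 0 0; 0 -0.19 0 -0.25 0 0; 0 -0.19 0 -0.25 0 0; 0 0 0 0 0 0"}}

```text
clock: 5.2
tool_pos: [0.4647, -0.0608, 0.189]
tool_rot: [0.155, 0.987, -0.033, -0.005]
wrist_force: [0.3, 4.5, 4.7]
finger_gap: 0.0231
gripper_force: 60.2
```

Run:
```python
from h import *
q=np.load("q.npy");delta(W(q,(.001,0,.135+.053))[0]);print(bot.get_state()["torque"])
```

```text
t 5.2 pos [ 0.4647 -0.0608  0.189 ] shift cm [ 0.06 -0.38  0.13] turn u [-0.481  0.005 -0.044] F [0.3 4.5 4.7] gap 0.0231 60.2
[0.85511593 0.15452384 0.10546297]
```

>>> {"fn": "apply_moves", "kwargs": {"plan": "0 -0.18 0 -0.24 0 0; 0 -0.18 0 -0.24 0 0; 0 0 0 0 0 0; 0 0 0 0 0 0; 0 0 0 0 0 0"}}

```text
clock: 5.7
tool_pos: [0.4637, -0.0641, 0.1891]
tool_rot: [0.154, 0.988, -0.001, 0.0]
wrist_force: [-0.7, 1.6, 7.8]
finger_gap: 0.0225
gripper_force: 61.3
```

Run:
```python
from h import *
import cv2
q=np.load("q.npy");delta(W(q,(.001,0,.135+.053))[0]);print(bot.get_state()["torque"])
s=bot.get_state();np.savez("w3",p=s["tool_pos"],r=s["tool_rot"])
a=eyes.get_image("wrist")[:,:,::-1];b=eyes.get_image("side")[150:270,200:320,::-1]
cv2.imwrite("pics/w3.png",cv2.resize(a,(800,600),interpolation=cv2.INTER_CUBIC))
cv2.imwrite("pics/s3.png",cv2.resize(b,(600,600),interpolation=cv2.INTER_CUBIC))
```

```text
t 5.7 pos [ 0.4637 -0.0641  0.1891] shift cm [ 0.07 -0.04  0.11] turn u [-0.02   0.003 -0.036] F [-0.7  1.6  7.8] gap 0.0225 61.3
[0.38958493 0.3625597  0.0293753 ]
```

View pics/w3.png

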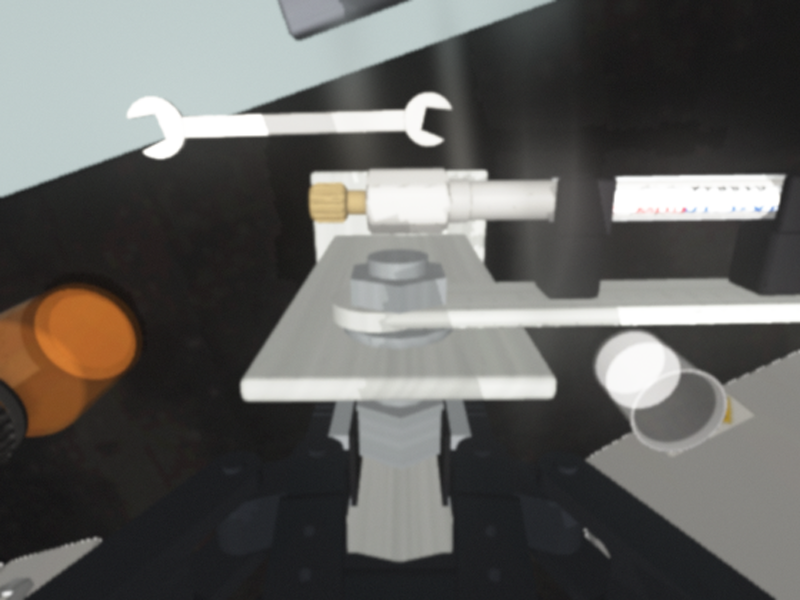

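View pics/s3.png

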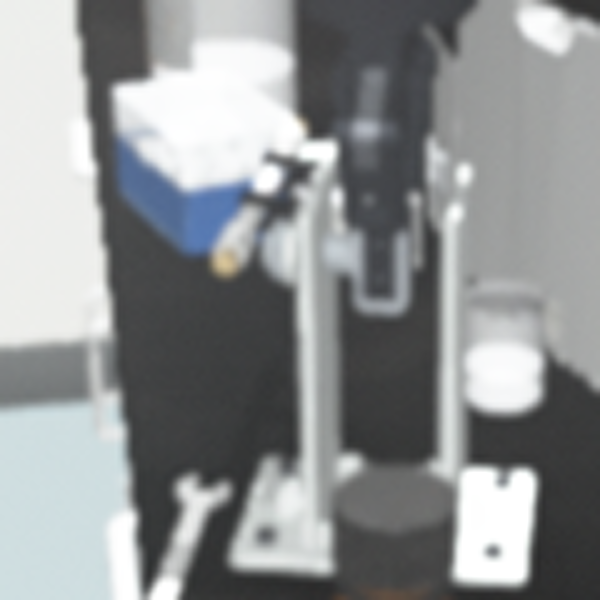

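The wrist view shows the head clamped between the pads at (400,430), with its top edge centred, and the column roughly level from (310,202) to the right. The side view shows the fingers on the head, well clear of the plates. I'll check the level numerically from the clip edges in the three wrist views.

Run:
```python
from h import *
from scipy.optimize import least_squares
c=eyes.calibration("wrist");M=np.array(c["mount"])
w1=np.load("w1.npz");w3=np.load("w3.npz")
P=[(w1["p"],w1["r"]),(np.array([.4701,-.0376,.261]),[.153,.983,-.104,-.017]),(w3["p"],w3["r"])]
def pw(k,X):
    p,r=P[k];t=(X-p)@Ro.from_quat(r).as_matrix();p=(t-M[:3,3])@M[:3,:3]
    return c["fx"]*p[0]/p[2]+c["cx"],c["fy"]*p[1]/p[2]+c["cy"]
# column marks: right end, 4 clip edges, left end ; u in 800px picture, axis row
U=[[350,473,501,577,602,695],[342,497,531,637,671,None],[310,556,613,783,None,None]]
V=[[176,None,None,None,None,167],[183,None,None,None,None,None],[202,None,None,None,None,None]]
PL=[[(325,391,.033,-.035),(468,391,.033,.035),(317,271,-.027,-.035),(473,270,-.027,.035)],
    [(305,430,.033,-.035),(470,446,.033,.035),(295,293,-.027,-.035)],[(243,398,-.027,-.035),(555,396,-.027,.035)]]
def f(v):
    o=[]
    ys=[-.022,*v[5:9],.167]
    for k in range(3):
        a=v[4] if k==2 else v[3]
        for i in range(6):
            if U[k][i] is None: continue
            y=ys[i];X=W(v,(-.062,y*np.cos(a),.135+y*np.sin(a)))[0];u,w=pw(k,X)
            o.append(u-U[k][i]*.7+.15)
            if V[k][i] is not None:o.append((w-V[k][i]*.7+.15)/2)
        for uu,vv,x,y in PL[k]:
            u,w=pw(k,W(v,(x,y,.165))[0]);o+=[u-uu*.7+.15,(w-vv*.7+.15)/2]
    o+=[(v[2]+.305)/.01]
    return np.array(o)
r=least_squares(f,[.462,-.064,-.305,-.2,0,.04,.05,.09,.1],loss="soft_l1")
cov=np.linalg.inv(r.jac.T@r.jac);print(r.x.round(4));print(np.sqrt(np.diag(cov)).round(3));print(f(r.x).round(1))
```

```text
[ 0.4616 -0.0634 -0.2971 -0.2068  0.0281  0.0401  0.0542  0.096   0.1099]
[0.    0.    0.005 0.006 0.01  0.    0.    0.001 0.001]
[-1.   2.8  0.5 -0.3 -0.3 -1.   0.   2.  -0.4 -0.3  0.7 -0.9 -0.6 -0.2
  0.4 -0.5  0.5  2.9  0.1  1.1  0.   0.5 -0.7 -1.1  0.8  0.2 -1.8 -0.6
  0.8  4.8 -0.3 -0.3  0.1 -2.6 -0.1  1.7 -0.5  0.8]
```

Level estimate: +0.03 from the image and about 0 from the pad geometry. I'll turn back slightly between the two and settle.

>>> {"fn": "apply_moves", "kwargs": {"plan": "0 0.05 0 0.07 0 0; 0 0 0 0 0 0; 0 0 0 0 0 0; 0 0 0 0 0 0; 0 0 0 0 0 0"}}

```text
clock: 6.3
tool_pos: [0.4639, -0.0635, 0.1891]
tool_rot: [0.154, 0.988, -0.006, -0.001]
wrist_force: [-1.4, 1.4, 7.8]
finger_gap: 0.0228
gripper_force: 61.3
```

Run:
```python
from h import *
q=np.load("q.npy");delta(W(q,(.001,0,.135+.053))[0]);print(bot.sign_off())
```

```text
t 6.3 pos [ 0.4639 -0.0635  0.1891] shift cm [ 0.07 -0.1   0.12] turn u [-0.091  0.004 -0.035] F [-1.4  1.4  7.8] gap 0.0228 61.3
the job is handed in; nothing more can be done
None
```

I handed the job in at 6.3 s with the gripper holding the bolt head at about 61 N and the arm level by my estimate, between about -0.01 and +0.02 rad (limit ±0.06); the verdict was not shown, and I kept clear of the arm, column, bottle, beaker and spanner.

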